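Hang the washed lens plate on the tree rack

TASK

Turn the tree rack smoothly until its free branch points over the pointer on its foot, then take the lens plate out of the wash stand and hang it on that branch by its hole. Slide it in along the branch until it presses firmly on the springy stop and the stop just gives, without ramming it, and leave it hanging there upright against the stop. Do not spin the rack, and leave the other things where they stand.

Things in the scene. Friction and masses are not known exactly. Their poses are not given: they have to be found in the camera images.
- tree_base: Round grey foot of the tree rack, 124 mm across, 14 mm thick, fixed on the worktop. Origin at the centre of its underside, on the upright turning axis. Its x axis points level along the small dark pointer bar on its rim, roughly towards the robot. The post on it is 22 mm thick and ends in a black cap 162 mm above the worktop.
- tree (a joint): Turning angle of the rack's post and branches about the upright axis, rad, positive anticlockwise seen from above. 0 when the free branch points exactly along the foot's pointer (the foot's x axis). It turns stiffly (about 0.12 N m of friction) both ways and stays where it is left.
- branch_tip (a point): Outer end of the free branch, 105 mm from the turning axis, 120 mm above the worktop; x axis level outward along the branch, z up. The branch is a level steel bar 8 mm thick with a 12 mm ball at the end, and may be gripped from above to turn the rack. The two other branches, 120 degrees either side, each carry a fixed plate like the loose one.
- branch_root (a point): Point on the free branch's axis 30 mm from the turning axis. Further out sits the stop: a ring clamped to the bar at a place that differs each time and is not measured, with a black buffer disc 28 mm across; the disc's outer face is 29 to 57 mm inward of the branch's tip. The disc springs back 10 N per mm, damped (0.1 N per mm/s), up to 4 mm; the ring does not shift.
- lens_plate: Loose steel lens plate, about 150 g, upright: 6 mm thick (x), 46 mm wide (y), 80 mm tall (z), with a round 18 mm hole (point bore) and on top a black handling lug 12 mm (x) by 16 mm (y), 80 to 114 mm above the lower edge. Origin at the middle of the lower edge. It may be hung either way round. It starts upright in a slot of the wash stand, 25 mm deep with 1 mm of play.
- bore (a point): Centre of the lens plate's hole, 58 mm above the plate's lower edge; axes as the plate's. Hanging on the branch it lies 5 mm below the branch's axis.
- wash_stand: White plastic stand with two slots, 56 by 76 mm, 33 mm high, fixed on the worktop; origin at the centre of its underside. The slots run along its y axis; the plate stands in the one above its origin (0.5 mm towards +x), its lower edge 8 mm above the worktop; the other slot is empty.
- vial_rack: Bystander: vial rack 42 by 98 by 36 mm with vials; origin at the centre of its underside.
- beaker: Bystander: clear beaker 52 mm wide, 70 mm tall; origin at the centre of its underside.
- marker: Bystander: marker pen 126 mm long, 12 mm thick, lying; origin under its middle.
Things that resemble listed ones, but are neither listed nor needed, are in the scene too. Several things look just like the wash_stand: the one meant starts nearest to the robot's base.

How it is judged:
On the way, in this order (a step that is already met when the one before it is completed fails the run):
1. the free branch points over the foot's pointer, the plate still in the wash stand (value of joint tree between -0.17 and 0.17 rad and horizontal distance between lens_plate and wash_stand below 0.02 m), for 0.2 s.
2. the plate, threaded on the free branch, is pressed on the springy stop with more than 4 N (y of bore in the frame of branch_tip between -0.007 and 0.007 m and x of bore in the frame of branch_tip between -0.085 and -0.015 m and contact force between lens_plate and buffer_c0 above 4 N), for 0.2 s.
At the end, for the whole second after the job is handed in: The plate hangs at rest by its hole on the free branch (hole centre 2 to 8.5 mm below the branch's axis and within 7 mm of it sideways), upright to 0.2 rad, its face against the stop's buffer (gap under about 5 mm), and the free branch still points over the foot's pointer to 0.17 rad (value of joint tree between -0.17 and 0.17 rad and y of bore in the frame of branch_tip between -0.007 and 0.007 m and x of bore in the frame of branch_tip between -0.085 and -0.015 m and z of bore in the frame of branch_tip between -0.0085 and -0.002 m and distance between bore and buffer_c0 below 0.013 m and angle between lens_plate's own z axis and vertical below 0.2 rad and linear speed of lens_plate below 0.02 m/s); the robot touches nothing.
It fails at once if the plate is rammed: more than 18 N on the stop's buffer, or 25 N on the rack in all (contact force between lens_plate and buffer_c0 above 18 N or contact force between lens_plate and tree_base above 25 N).
It fails at once if the rack is spun faster than 2.5 rad/s (velocity of joint tree above 2.5 rad/s or velocity of joint tree below -2.5 rad/s).
It fails at once if a bystander is moved by more than 40 mm (distance of any of vial_rack, beaker, marker from where it was at the start of the episode above 0.04 m).
It also fails if it takes over 70 s, if anything falls off the work surface, if the arm or the gripper's body presses on something with over 40 N, if the wrist force passes 120 N, or if a joint passes its speed limit or range.

ROBOT

A 6-joint arm with a two-finger parallel gripper is mounted at the origin on a cart in front of the work surface, level with it; the furniture and walls round the work are solid. World frame = base frame: x ahead of the robot, y to its left, z up, the work surface at z = 0. Lengths are in m, angles in rad, forces in N, time in s.
With the tool pointing down it reaches from about 0.225 to 0.875 m from the base axis. Payload 3.4 kg.
Tool frame: the origin (TCP) lies between the finger pads; the fingertips stand 11 mm ahead of it and the grasp point (between the pads) lies 8 mm behind it (tips_ahead is the distance from the TCP to the fingertips, in m); x points along the fingers, y is the direction in which the jaws open and shut, and the axes are right-handed (so a half turn about x gives the same grasp; the last joint's range is limited). The gripper opens to 85 mm and grips with 20 to 120 N. Pads are 22 mm wide; open, the fingers measure 114 mm over their backs; the gripper's body (76 mm by 85 mm) begins 54 mm behind the grasp point. The pads swing forward as they close: fully open they stand 13 mm farther back than shut.
Start: joints at [1.096, 0.276, 1.505, -0, 1.361, -0.121], TCP at [0.199, 0.539, 0.242] pointing down, gripper open.
Joint ranges: [-2.89, 2.89], [-0.75, 2.08], [0.22, 2.7], [-1.18, 4.32], [0.11, 2.71], [-2.7, 2.7]. Speed limits (rad/s): [2.57, 2.57, 3.14, 3.14, 3.14, 3.14].

INTERFACE

Orientations are given as a rotation vector (axis times angle).
In Python, from rig import get_state, capture, close_job, tips_ahead gives the robot as it stands.
- The arm moves only by the shell command python3 -m crank 'ROWS' [FORCE]. ROWS is a JSON object of lists of equal length, an entry for each row: "offset": the shift along the tool's x, y, z in mm, a list of three; "spin": the turn about the tool's x in degrees; "gripper": the opening, from 0 (shut) to 1 (fully open). A call has 1 to 20 rows; each row is the pose to reach, as a shift and turn from the pose commanded when the call began, along the tool's axes at that moment; what a row does not reach only later rows make up. A row lasts 1/10 s, in which the tool goes at most 50 mm and 8.59 degrees, less where a joint would pass 70% of its speed; a pose out of reach is approached as far as the arm can. A call with a gripper value outside its range is refused whole. The fingers move at their own pace and stop on an object; FORCE is the grip in N (left out, the last holds). Time passes only in rows, so rows that repeat a pose let the fingers close. It gives the time, the measured TCP pose, the force and the opening at its end, in the units of the state.
- get_state(): the state, without advancing time (a new reading comes with each control period).
- capture(name): name is "scene" or "top" or "wrist"; returns a dict with "pixels" (420x560x3 uint8, blue, green, red), "mtx" (3x3 intrinsics, pixels), "T" (4x4, takes a point from camera to world coordinates). Camera axes: x right, y up, looking along -z (the intrinsics and any distortion apply to the point x, -y, -z); pixel columns grow to the right and rows downward; lengths in m; the calibration is good to about 2 mm. A picture is of the moment at which its call begins. There is no depth.
- close_job(): hands the job in, once; it reports no verdict.
The state is a dict: "time": time; "joint_positions": joint angles; "dq": joint speeds; "effort": joint torques, N m; "ee_pos": TCP position; "ee_rot": TCP orientation; "ft_force": force on the tool from outside, world axes, zero at the start; "moment": the same for the moment, N m; "finger_gap": opening from 0.0 (shut) to 1.0 (fully open).
Only numpy, scipy, OpenCV 4.12 (cv2) and the standard library are available. Lean on these libraries where they do the work, as an engineer would, in place of code of your own. Each camera call takes 0.05 s, during which the arm holds its last target. There are 200 camera calls.

## Working session

There is one attempt and no reset: what is moved stays moved. The work goes in short steps, Python scripts to look and compute and a shell command to move; the robot and the scene stay as the last step left them, time stands still between calls to the robot, and variables do not carry over. Pictures are saved under pics/ and viewed, about 8 in all and at most 12, crops included, and the job is handed in when it is done.

```bash
ls; mkdir -p pics; cat > h.py <<'E'
import numpy as np, cv2
from rig import get_state, capture, close_job, tips_ahead
from scipy.spatial.transform import Rotation as R
def ray(c,u,v):
    d=np.array([(u-c['mtx'][0,2])/c['mtx'][0,0],-(v-c['mtx'][1,2])/c['mtx'][1,1],-1.])
    T=np.array(c['T']);return T[:3,3],T[:3,:3]@d
def at(c,u,v,z):
    o,d=ray(c,u,v);return o+d*(z-o[2])/d[2]
def proj(c,p):
    T=np.array(c['T']);q=T[:3,:3].T@(np.array(p)-T[:3,3]);q=q*[1,-1,-1]
    r=np.array(c['mtx'])@q;return r[:2]/r[2]
def save(n,img,s=1):
    cv2.imwrite('pics/'+n+'.png',cv2.resize(img,None,fx=s,fy=s,interpolation=cv2.INTER_CUBIC))
E
python3 - <<'E'
from h import *
import pickle
s=get_state();print({k:np.round(v,3) for k,v in s.items()},tips_ahead, R.from_rotvec(s['ee_rot']).as_matrix().round(3))
for n in('scene','top'):
    c=capture(n);pickle.dump(c,open(n+'.pkl','wb'));save(n+'0',c['pixels'],1.4);print(n,{k:np.round(v,3) for k,v in c.items() if k!='pixels'})
E
```

```text
pics
{'time': np.float64(0.0), 'joint_positions': array([ 1.096,  0.277,  1.506,  0.   ,  1.361, -0.121]), 'dq': array([-0.   , -0.   ,  0.   , -0.   , -0.001,  0.001]), 'effort': array([-0.0000e+00, -4.1677e+01, -2.4580e+01, -0.0000e+00,  1.1000e-02,
       -0.0000e+00]), 'ee_pos': array([0.199, 0.539, 0.241]), 'ee_rot': array([ 0.276,  1.553, -0.279]), 'ft_force': array([0.582, 0.409, 0.065]), 'moment': array([ 0.012,  0.025, -0.024]), 'finger_gap': np.float64(1.001)} 0.011 [[-0.001  0.346  0.938]
 [-0.002  0.938 -0.346]
 [-1.    -0.002 -0.   ]]
scene {'mtx': array([[453.434,   0.   , 277.507],
       [  0.   , 453.434, 216.436],
       [  0.   ,   0.   ,   1.   ]]), 'T': array([[ 0.577,  0.644, -0.503, -0.297],
       [-0.817,  0.447, -0.364, -0.437],
       [-0.01 ,  0.621,  0.784,  1.308],
       [ 0.   ,  0.   ,  0.   ,  1.   ]])}
top {'mtx': array([[453.155,   0.   , 282.391],
       [  0.   , 453.155, 211.949],
       [  0.   ,   0.   ,   1.   ]]), 'T': array([[-0.006,  0.986, -0.169,  0.267],
       [-1.   , -0.007, -0.004,  0.157],
       [-0.005,  0.168,  0.986,  1.479],
       [ 0.   ,  0.   ,  0.   ,  1.   ]])}
```

View pics/top0.png

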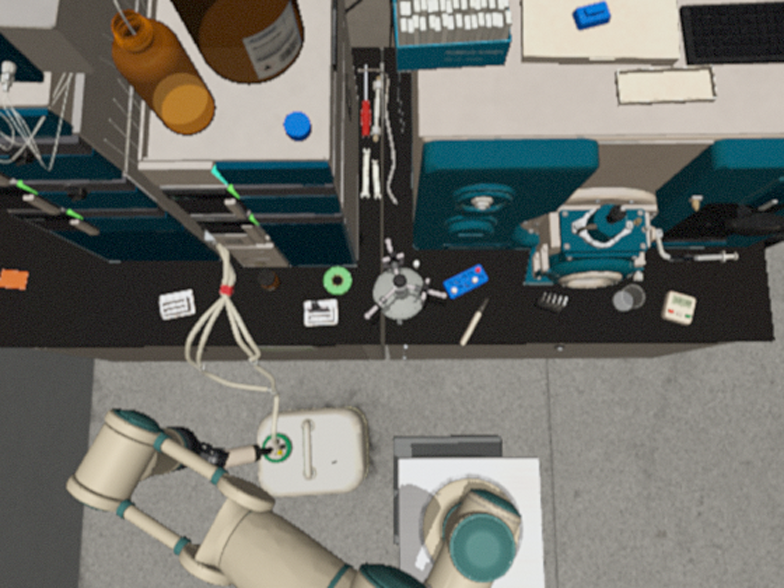

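View pics/scene0.png

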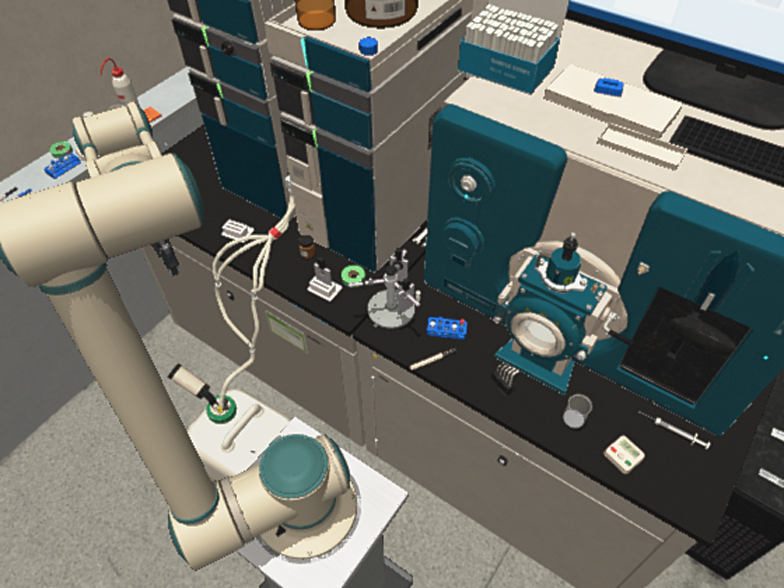

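The top view shows the rack near pixel (400,290), the stand holding the plate near (320,312), the blue vial rack, marker and beaker. I'll enlarge both views around the rack.

```bash
python3 - <<'E'
from h import *
import pickle
t=pickle.load(open('top.pkl','rb'));s=pickle.load(open('scene.pkl','rb'))
a=cv2.resize(t['pixels'][165:250,205:335],None,fx=6,fy=6,interpolation=cv2.INTER_CUBIC)
b=cv2.resize(s['pixels'][165:245,215:345],None,fx=6,fy=6,interpolation=cv2.INTER_CUBIC)
save('a',a);save('b',b)
print(at(t,286,204,.162),at(t,229,223,.03))
E
```

```text
[0.51575197 0.15180424 0.162     ] [0.47947778 0.33598675 0.03      ]
```

View pics/a.png

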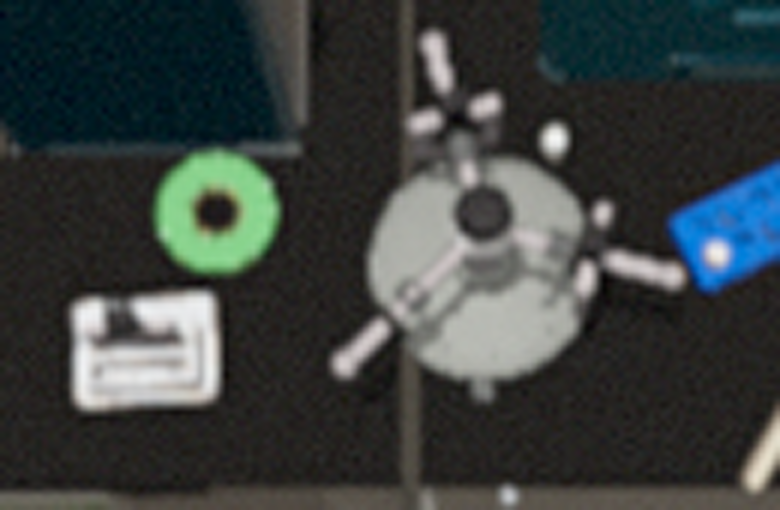

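View pics/b.png

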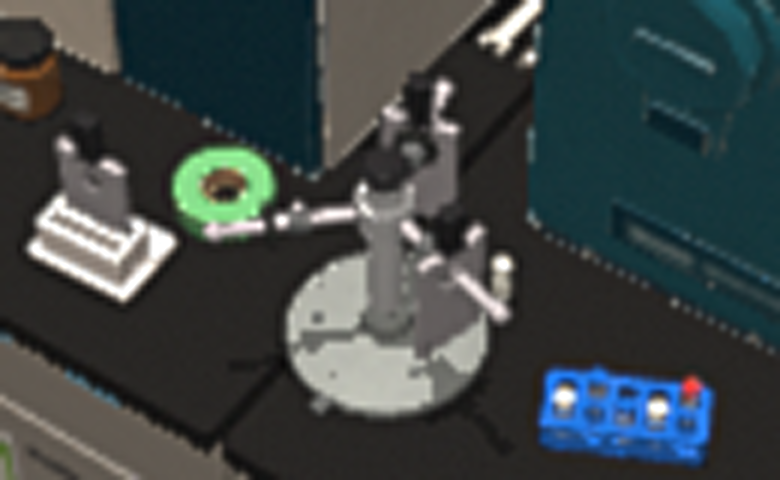

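Crop a shows the cap at (484,214), the free branch tip at (343,364) and the pointer at (482,391). The plate's lug is at (122,320) and the stand's corners are about (72,300), (215,292), (218,402) and (80,410). Crop b (scene view) shows the same items, with the branch tip at (213,231) and the pointer at (320,406).

```bash
python3 - <<'E'
from h import *
import pickle
t=pickle.load(open('top.pkl','rb'));s=pickle.load(open('scene.pkl','rb'))
A=lambda x,y,z:at(t,205+(x-2.5)/6,165+(y-2.5)/6,z)
B=lambda x,y,z:at(s,215+(x-2.5)/6,165+(y-2.5)/6,z)
def P(n,*p):
    p=[np.array(q) for q in p];print(n,*[q.round(4) for q in p])
P('cap',A(484,214,.162),B(387,167,.162))
P('foot',A(481,268,.014),B(388,333,.014))
P('pointer',A(482,391,.010),B(320,406,.010))
P('tip',A(343,364,.120),B(213,231,.120))
P('ringtop',A(410,293,.120),B(293,215,.12))
P('lug',A(120,308,.122),B(87,127,.122))
P('standtop corners?',*[A(x,y,.0) for x,y in((72,300),(215,292),(218,402),(80,410))])
P('standB',*[B(x,y,.0) for x,y in((28,245),(124,300),(176,240))])
P('vial',A(712,290,.036),A(672,218,.036))
E
```

```text
cap [0.5271 0.1539 0.162 ] [0.5255 0.151  0.162 ]
foot [0.5262 0.1554 0.014 ] [0.523  0.1497 0.014 ]
pointer [0.4589 0.1553 0.01  ] [0.4577 0.1531 0.01  ]
tip [0.4587 0.2256 0.12  ] [0.4593 0.2262 0.12  ]
ringtop [0.4948 0.1916 0.12  ] [0.495  0.1957 0.12  ]
lug [0.4878 0.3384 0.122 ] [0.4793 0.3346 0.122 ]
standtop corners? [0.5123 0.3812 0.    ] [0.5163 0.3023 0.    ] [0.4551 0.3001 0.    ] [0.4512 0.3757 0.    ]
standB [0.4605 0.3815 0.    ] [0.4602 0.3045 0.    ] [0.5166 0.3077 0.    ]
vial [0.5094 0.0312 0.036 ] [0.5491 0.052  0.036 ]
```

```bash
cat >> h.py <<'E'
def tri(*cs):
    A=np.zeros((3,3));b=np.zeros(3)
    for c,u,v in cs:
        o,d=ray(c,u,v);d/=np.linalg.norm(d);M=np.eye(3)-np.outer(d,d);A+=M;b+=M@o
    return np.linalg.solve(A,b)
def rel(p,yaw,s=None):
    s=s or get_state();M=R.from_rotvec(s['ee_rot']).as_matrix()
    y=np.degrees(np.arctan2(M[1,1],M[0,1]))
    print('offset',((M.T@(np.array(p)-s['ee_pos']))*1000).round(1),'spin',round(y-yaw,2),'now',np.round(s['ee_pos'],4),'yaw',round(y,2))
E
python3 - <<'E'
from h import *
import pickle
t=pickle.load(open('top.pkl','rb'));s=pickle.load(open('scene.pkl','rb'))
print('band',tri((t,226/1.4,290/1.4),(s,275/1.4,232/1.4)),'out',tri((t,215/1.4,240/1.4),(s,292/1.4,185/1.4)),'canister end',tri((t,277/1.4,395/1.4),(s,250/1.4,352/1.4)))
rel((.27,.26,.241),42);rel((.4668,.2176,.241),42);rel((.4668,.2176,.112),42)
E
```

```text
band [0.52942693 0.54778814 0.05771356] out [0.61941725 0.54615111 0.16320818] canister end [ 0.29277153  0.47384752 -0.18205523]
offset [   0.9 -237.1  163.3] spin 27.73 now [0.199  0.539  0.2415] yaw 69.73
offset [   0.8 -208.7  362.6] spin 27.73 now [0.199  0.539  0.2415] yaw 69.73
offset [ 129.8 -208.5  362.6] spin 27.73 now [0.199  0.539  0.2415] yaw 69.73
```

```bash
python3 -m crank '{"offset":[[0,-30,50],[0,-60,95],[0,-85,140],[0,-105,185],[0,-130,230],[0,-160,275],[0,-185,320],[0,-208.5,362.6],[0,-208.5,362.6],[0,-208.5,362.6],[0,-208.5,362.6]],"spin":[0,0,5,10,15,20,25,27.7,27.7,27.7,27.7],"gripper":[0.6,0.6,0.6,0.6,0.6,0.6,0.6,0.6,0.6,0.6,0.6]}'
python3 - <<'E'
from h import *
rel((.4668,.2176,.112),42)
c=capture('wrist');save('w1',c['pixels'],1.2)
print(proj(c,(.4593,.226,.12)),proj(c,(.526,.1525,.162)),proj(c,(.459,.1535,.01)))
E
```

```text
time: 1.2
ee_pos: [0.4667, 0.2182, 0.2418]
ee_rot: [0.655, 1.471, -0.655]
ft_force: [-1.0, -0.3, 0.2]
finger_gap: 0.602
offset [129.8  -0.2   0.7] spin -0.04 now [0.4667 0.2182 0.2418] yaw 41.96
[280.33777213 192.35693095] [280.87464066 327.02283722] [239.95042312 212.16589473]
```

View pics/w1.png

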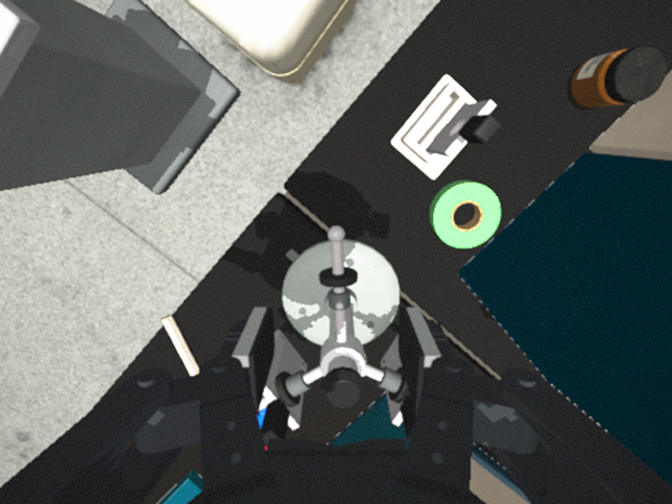

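The wrist view shows the branch running vertically from its tip at (337,234) to the stop disc at (338,278), between the open fingers. The pointer is at (290,255). Predictions agree to a few pixels, so I'll descend and close on the branch.

```bash
python3 -m crank '{"offset":[[30,0,0],[60,0,0],[90,0,0],[115,0,0],[129.8,0,0.7],[129.8,0,0.7],[129.8,0,0.7],[129.8,0,0.7],[129.8,0,0.7],[129.8,0,0.7],[129.8,0,0.7],[129.8,0,0.7],[129.8,0,0.7]],"spin":[0,0,0,0,0,0,0,0,0,0,0,0,0],"gripper":[0.6,0.6,0.6,0.6,0.6,0.6,0,0,0,0,0,0,0]}' 30
python3 - <<'E'
from h import *
import pickle
rel((.4668,.2176,.112),42)
s=get_state();print(s['ft_force'],s['moment'])
# arc offsets in tool frame about axis, 48 deg ccw
M=R.from_rotvec(s['ee_rot']).as_matrix();ax=np.array([.526,.1525]);p0=s['ee_pos'];v=p0[:2]-ax
print('r',np.hypot(*v),'ang',np.degrees(np.arctan2(v[1],v[0])))
for a in range(4,49,4):
    c,q=np.cos(np.radians(a)),np.sin(np.radians(a));p=np.r_[ax+np.array([[c,-q],[q,c]])@v,p0[2]]
    print(a,(M.T@(p-p0)*1000).round(1))
E
```

```text
time: 2.55
ee_pos: [0.4681, 0.2182, 0.1137]
ee_rot: [0.656, 1.469, -0.653]
ft_force: [-1.2, 1.1, 5.1]
finger_gap: 0.105
offset [ 1.7 -1.4 -0.4] spin 0.0 now [0.4681 0.2182 0.1137] yaw 42.0
[-1.19150268  1.12851641  5.09590372] [0.23096719 0.29585643 0.00886371]
r 0.08756908839535522 ang 131.40245136883047
4 [-0.  -6.1  0.1]
8 [ -0.  -12.2   0.7]
12 [ -0.  -18.2   1.7]
16 [ -0.1 -24.2   3.1]
20 [ -0.1 -30.    5. ]
24 [ -0.1 -35.7   7.2]
28 [ -0.1 -41.2   9.8]
32 [ -0.1 -46.5  12.8]
36 [ -0.1 -51.6  16.2]
40 [ -0.1 -56.5  19.9]
44 [ -0.1 -61.1  23.9]
48 [ -0.1 -65.4  28.3]
```

```bash
python3 -m crank '{"offset":[[0,-3,0],[0,-6.1,0.1],[0,-12.2,0.7],[0,-18.2,1.7],[0,-24.2,3.1],[0,-30,5],[0,-35.7,7.2],[0,-41.2,9.8],[0,-46.5,12.8],[0,-51.6,16.2],[0,-56.5,19.9],[0,-61.1,23.9],[0,-63.3,26.1],[0,-65.4,28.3],[0,-65.4,28.3],[0,-65.4,28.3]],"spin":[-2,-4,-8,-12,-16,-20,-24,-28,-32,-36,-40,-44,-46,-48,-48,-48],"gripper":[0,0,0,0,0,0,0,0,0,0,0,0,0,0,0,0]}'
python3 -m crank '{"offset":[[0,0,0],[0,0,0],[0,0,0],[0,0,0],[-30,0,0],[-70,0,0],[-100,0,0],[-130,0,0],[-130,0,0],[-130,0,0]],"spin":[0,0,0,0,0,0,0,0,0,0],"gripper":[0.5,0.5,0.5,0.5,0.5,0.5,0.5,0.5,0.5,0.5]}'
python3 - <<'E'
from h import *
import pickle
c=capture('wrist');save('w2',c['pixels'][130:330,150:410],3);pickle.dump(c,open('w2.pkl','wb'))
rel((.483,.336,.241),90)
E
```

```text
time: 4.15
ee_pos: [0.4408, 0.1527, 0.1137]
ee_rot: [0.0, 1.565, -0.0]
ft_force: [5.2, -1.2, 6.3]
finger_gap: 0.106
time: 5.15
ee_pos: [0.4377, 0.1529, 0.2425]
ee_rot: [-0.0, 1.571, 0.001]
ft_force: [0.1, 0.2, -0.3]
finger_gap: 0.499
offset [  0.4 183.2  46.1] spin 0.03 now [0.4371 0.1528 0.2416] yaw 90.03
```

View pics/w2.png

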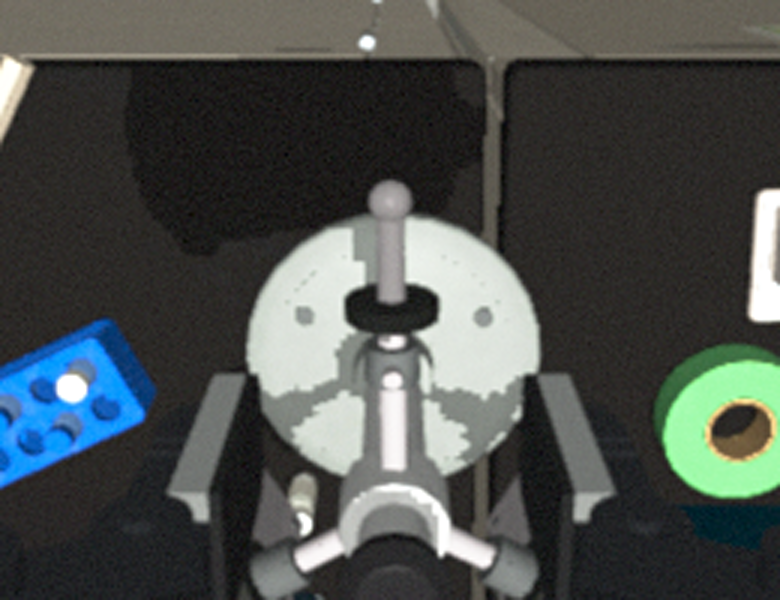

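The ball tip at (390,200) now covers the pointer, so the branch is aligned. The disc is at (392,308), with the bar entering it at about (391,300). I'll move over the stand and look.

```bash
python3 -m crank '{"offset":[[0,30,10],[0,70,20],[0,115,35],[0,155,45],[0,183,63],[0,183,63],[0,183,63],[0,183,63]],"spin":[0,0,0,0,0,0,0,0],"gripper":[0.6,0.6,0.6,0.6,0.6,0.6,0.6,0.6]}'
python3 - <<'E'
from h import *
import pickle
w=pickle.load(open('w2.pkl','rb'))
W=lambda x,y,z:at(w,150+(x-1)/3,130+(y-1)/3,z).round(4)
print(np.round(w['T'],3));print('tip',W(390,200,.12),'ballouter',W(390,180,.12),'face bar top',W(391,300,.124),'disc top L/R',W(345,303,.12),W(438,303,.12),'cap?',W(393,545,.162),'foot',W(393,345,.014),'discback',W(392,332,.12))
c=capture('wrist');pickle.dump(c,open('w3.pkl','wb'))
u,v=proj(c,(.483,.336,.1)).astype(int);print(u,v)
u0,v0=max(u-100,0),max(v-75,0);print(u0,v0)
save('w3',c['pixels'][v0:v0+150,u0:u0+200],4)
rel((.483,.336,.241),90)
E
```

```text
time: 6.0
ee_pos: [0.4998, 0.3348, 0.2412]
ee_rot: [-0.002, 1.574, -0.001]
ft_force: [0.2, -0.2, 0.2]
finger_gap: 0.6
[[-0.001 -0.953 -0.303  0.36 ]
 [ 1.    -0.    -0.     0.153]
 [ 0.    -0.303  0.953  0.374]
 [ 0.     0.     0.     1.   ]]
tip [0.4305 0.1526 0.12  ] ballouter [0.4248 0.1526 0.12  ] face bar top [0.4586 0.1529 0.124 ] disc top L/R [0.4611 0.1397 0.12  ] [0.4611 0.1663 0.12  ] cap? [0.5121 0.1534 0.162 ] foot [0.522  0.1538 0.014 ] discback [0.4701 0.1532 0.12  ]
281 180
181 105
offset [  0.8   1.3 -17. ] spin -0.02 now [0.5    0.3347 0.2417] yaw 89.98
```

View pics/w3.png

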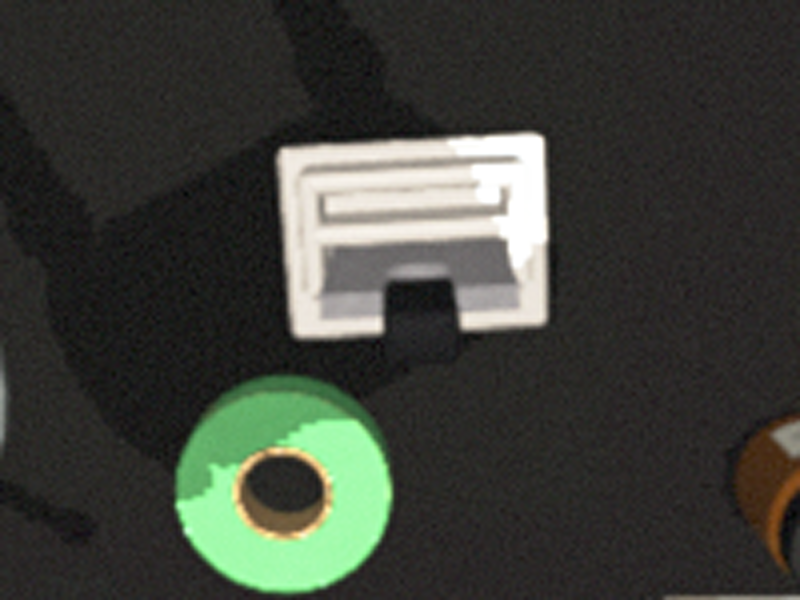

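The view shows the plate in the stand's rear slot. The lug's top face is centred near (422,343), the plate's top edge runs from (322,305) to (519,298), and the stand's front corners are at (278,148) and (545,133).

```bash
python3 - <<'E'
from h import *
import pickle
w=pickle.load(open('w3.pkl','rb'))
W=lambda x,y,z:at(w,181+(x-1.5)/4,105+(y-1.5)/4,z).round(4)
print('lugtop',W(422,343,.122),W(386,343,.122),W(458,343,.122),'front edge',W(422,326,.122),'back',W(422,362,.122))
a,b=W(322,305,.088),W(519,298,.088);print('plate top',a,b,(a+b)/2,np.degrees(np.arctan2(*(b-a)[[0,1]])))
a,b=W(278,148,0),W(545,133,0);print(a,b,np.degrees(np.arctan2(*(b-a)[[0,1]])))
a,b=W(294,338,0),W(548,325,0);print(a,b,np.degrees(np.arctan2(*(b-a)[[0,1]])))
a,b=W(320,222,.033),W(506,215,.033);print(a,b,np.degrees(np.arctan2(*(b-a)[[0,1]])))
E
```

```text
lugtop [0.4863 0.3394 0.122 ] [0.4863 0.3321 0.122 ] [0.4863 0.3468 0.122 ] front edge [0.4827 0.3394 0.122 ] back [0.4903 0.3395 0.122 ]
plate top [0.486  0.3171 0.088 ] [0.4844 0.3622 0.088 ] [0.4852  0.33965 0.088  ] -2.031814109314788
[0.4594 0.2997 0.    ] [0.4551 0.3767 0.    ] -3.1963145557218517
[0.5159 0.3029 0.    ] [0.5118 0.3796 0.    ] -3.0598348012703163
[0.4756 0.3135 0.033 ] [0.4737 0.3633 0.033 ] -2.1849238260842534
```

```bash
python3 -m crank '{"offset":[[0,4.7,-14],[30,4.7,-14],[70,4.7,-14],[105,4.7,-14],[130,4.7,-14],[138.5,4.7,-14],[138.5,4.7,-14],[138.5,4.7,-14],[138.5,4.7,-14],[138.5,4.7,-14],[138.5,4.7,-14],[138.5,4.7,-14],[138.5,4.7,-14],[138.5,4.7,-14]],"spin":[-2.8,-2.8,-2.8,-2.8,-2.8,-2.8,-2.8,-2.8,-2.8,-2.8,-2.8,-2.8,-2.8,-2.8],"gripper":[0.6,0.6,0.6,0.6,0.6,0.6,0.6,0,0,0,0,0,0,0]}' 90
python3 - <<'E'
from h import *
rel((.486,.3395,.103),92.8);s=get_state();print(s['ft_force'],s['moment'])
E
```

```text
time: 7.45
ee_pos: [0.488, 0.3409, 0.1059]
ee_rot: [-0.038, 1.567, 0.04]
ft_force: [-0.5, -2.7, 6.6]
finger_gap: 0.167
offset [ 2.8 -1.3 -2. ] spin 0.04 now [0.488  0.3409 0.1059] yaw 92.84
[-0.4622027  -2.73727303  6.5877729 ] [-0.2518774   0.08495899  0.01923498]
```

```bash
python3 -m crank '{"offset":[[-5,0,0],[-15,0,0],[-25,0,0],[-40,0,0],[-60,0,0],[-80,0,0],[-80,0,0],[-80,0,0]],"spin":[0,0,0,0,0,0,0,0],"gripper":[0,0,0,0,0,0,0,0]}'
python3 - <<'E'
from h import *
s=get_state();print(s['ft_force'],s['moment'],s['finger_gap'])
rel((.385,.1525,.185),90)
E
```

```text
time: 8.25
ee_pos: [0.4866, 0.3407, 0.1843]
ee_rot: [-0.039, 1.57, 0.039]
ft_force: [-0.9, -2.2, -2.2]
finger_gap: 0.167
[-0.89792869 -2.17817328 -2.16627681] [ 0.02215297  0.00900085 -0.03657204] 0.16691409514048108
offset [  -0.8 -182.9 -110.7] spin 2.83 now [0.4866 0.3407 0.1843] yaw 92.83
```

```bash
python3 -m crank '{"offset":[[0,0,-35],[0,0,-75],[0,-20,-110.7],[0,-55,-110.7],[0,-90,-110.7],[0,-125,-110.7],[0,-160,-110.7],[0,-182.9,-110.7],[0,-182.9,-110.7],[0,-182.9,-110.7],[0,-182.9,-110.7],[0,-182.9,-110.7]],"spin":[0,0,1,2,2.8,2.8,2.8,2.8,2.8,2.8,2.8,2.8],"gripper":[0,0,0,0,0,0,0,0,0,0,0,0]}'
python3 - <<'E'
from h import *
import pickle
c=capture('wrist');t=capture('top');s=capture('scene');pickle.dump((c,t,s),open('w4.pkl','wb'))
st=get_state();print(st['ft_force']);rel((.385,.1525,.185),90)
a=cv2.resize(c['pixels'][60:300,180:380],None,fx=2.4,fy=2.4,interpolation=cv2.INTER_CUBIC)
save('w4',a)
u,v=proj(s,(.42,.153,.11)).astype(int);print(u,v)
save('s4',s['pixels'][v-50:v+50,u-65:u+65],6)
E
```

```text
time: 9.45
ee_pos: [0.3851, 0.1532, 0.1837]
ee_rot: [-0.001, 1.571, 0.002]
ft_force: [0.0, 0.4, -1.6]
finger_gap: 0.163
[-1.06533751 -0.32075773 -1.515782  ]
offset [-1.1 -0.6 -0.2] spin 0.1 now [0.3852 0.1531 0.1839] yaw 90.1
260 221
```

View pics/w4.png

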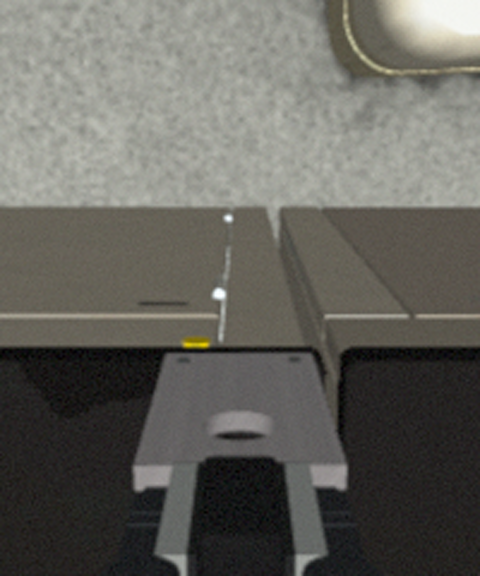

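View pics/s4.png

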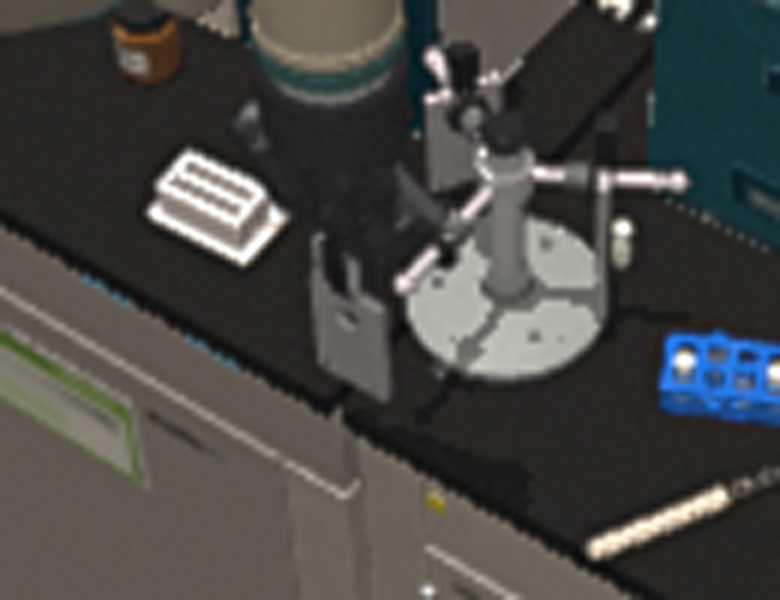

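The wrist view shows the plate upright in the fingers, with its hole at (240,426), top corners at (133,465) and (347,465), and bottom corners at (165,352) and (312,352). The scene view confirms it faces the free branch tip at (403,284). The pointer is visible right below the branch at (440,370).

```bash
python3 - <<'E'
from h import *
import pickle
c,t,s=pickle.load(open('w4.pkl','rb'))
def X(cam,u,v,x):
    o,d=ray(cam,u,v);return (o+d*(x-o[0])/d[0]).round(4)
W=lambda x,y,xx:X(c,180+(x-.7)/2.4,60+(y-.7)/2.4,xx)
for n,p in dict(hole=(240,426),TL=(133,465),TR=(347,465),BL=(165,352),BR=(312,352)).items(): print(n,W(*p,.383))
S=lambda x,y,z:at(s,195+(x-2.5)/6,171+(y-2.5)/6,z)
print('tip',S(403,284,.12),'ptr',S(440,372,.01),'foot',S(508,298,.014),'cap',S(506,125,.162))
print('plate hole in scene',X(s,195+(346-2.5)/6,171+(320-2.5)/6,.382))
print('stand',S(245,265,0),S(287,217,0))
E
```

```text
hole [0.383  0.153  0.1359]
TL [0.383  0.1288 0.1585]
TR [0.383  0.1772 0.1584]
BL [0.383  0.128  0.0728]
BR [0.383  0.177  0.0726]
tip [0.43005803 0.15491261 0.12      ] ptr [0.45653812 0.15227325 0.01      ] foot [0.52241945 0.14929834 0.014     ] cap [0.52886861 0.15400249 0.162     ]
plate hole in scene [0.382  0.1571 0.137 ]
stand [ 4.59965498e-01  3.03480728e-01 -2.22044605e-16] [0.50501877 0.30584124 0.        ]
```

```bash
python3 - <<'E'
from h import *
import pickle
c,t,s=pickle.load(open('w4.pkl','rb'));print(c['mtx'].round(1))
px=np.array([(133,465),(347,465),(165,352),(312,352),(240,426)],float);px=np.c_[180+(px[:,0]-.7)/2.4,60+(px[:,1]-.7)/2.4]
ob=np.array([(0,-23,80),(0,23,80),(0,-23,0),(0,23,0),(0,0,58)],float)/1000
ok,rv,tv=cv2.solvePnP(ob,px,c['mtx'],None)
D=np.diag([1,-1,-1]);T=np.array(c['T']);Rw=T[:3,:3]@D@cv2.Rodrigues(rv)[0];p=T[:3,:3]@D@tv.ravel()+T[:3,3]
print('origin',p,'R',Rw.round(3),'bore',p+Rw@[0,0,.058])
q,_=cv2.projectPoints(ob,rv,tv,c['mtx'],None);print((q[:,0]-px).round(1))
for x in(.375,.38,.383):
    print(x,[proj(c,(x,.153+a,.084+b)).round(1) for a,b in((-.023,.08),(-.023,0),(0,.058))]);
print(px.round(1))
E
```

```text
[[317.6   0.  280. ]
 [  0.  317.6 207.8]
 [  0.    0.    1. ]]
origin [0.37871996 0.15252289 0.0865653 ] R [[ 1.     0.001  0.006]
 [-0.001  1.     0.007]
 [-0.006 -0.007  1.   ]] bore [0.3790497  0.15290792 0.14456308]
[[-0.   0.2]
 [ 0.1  0.1]
 [ 0.2  0. ]
 [-0.1  0.1]
 [-0.1 -0.4]]
0.375 [array([235.4, 244.1]), array([249.5, 200.7]), array([279.7, 228.6])]
0.38 [array([235.8, 252.8]), array([249.6, 207. ]), array([279.7, 236.6])]
0.383 [array([236., 258.]), array([249.8, 210.7]), array([279.7, 241.2])]
[[235.1 253.5]
 [324.3 253.5]
 [248.5 206.4]
 [309.7 206.4]
 [279.7 237.2]]
```

PnP puts the bore at (0.382, 0.1529, 0.1446) with the plate upright. I'll lower it 25.5 mm to just under the branch axis, then thread slowly.

```bash
python3 -m crank '{"offset":[[8,0,0],[18,0,0],[24,0,0],[25.5,0,0],[25.5,0,5],[25.5,0,12],[25.5,0,19],[25.5,0,25],[25.5,0,30],[25.5,0,34],[25.5,0,38],[25.5,0,42],[25.5,0,46],[25.5,0,50],[25.5,0,52],[25.5,0,52],[25.5,0,52]],"spin":[0,0,0,0,0,0,0,0,0,0,0,0,0,0,0,0,0],"gripper":[0,0,0,0,0,0,0,0,0,0,0,0,0,0,0,0,0]}'
python3 - <<'E'
from h import *
import pickle
c=capture('wrist');s=capture('scene')
st=get_state();print(st['ft_force'],st['moment'],st['finger_gap'],st['ee_pos'])
a=cv2.resize(c['pixels'][130:280,200:360],None,fx=3,fy=3,interpolation=cv2.INTER_CUBIC)
b=cv2.resize(s['pixels'][175:275,210:310],None,fx=4.5,fy=4.5,interpolation=cv2.INTER_CUBIC)[:450,:315]
save('w5',np.hstack([a,b]))
E
```

```text
time: 11.3
ee_pos: [0.4372, 0.1525, 0.1585]
ee_rot: [-0.0, 1.571, 0.0]
ft_force: [-0.4, -1.0, -1.8]
finger_gap: 0.171
[ 0.18237357  0.62161423 -2.77179165] [-0.00528277 -0.04304833  0.01979638] 0.16442384354857112 [0.43706126 0.15249888 0.15844893]
```

View pics/w5.png

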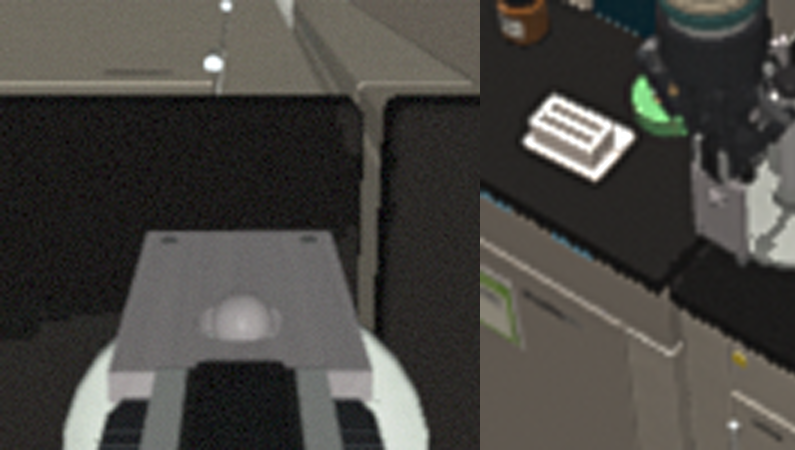

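The ball at (241,318) protrudes through the hole, centred to within about 1 mm, with no contact force. I'll lower it slightly and advance to just short of the stop.

```bash
python3 -m crank '{"offset":[[1.5,0,1],[3,0,4],[3,0,8],[3,0,12],[3,0,14],[3,0,15],[3,0,16],[3,0,16],[3,0,16]],"spin":[0,0,0,0,0,0,0,0,0],"gripper":[0,0,0,0,0,0,0,0,0]}'
python3 -m crank '{"offset":[[0,0,0.5],[0,0,1],[0,0,1],[0,0,1]],"spin":[0,0,0,0],"gripper":[0,0,0,0]}'
python3 -m crank '{"offset":[[0,0,0.5],[0,0,1],[0,0,1],[0,0,1]],"spin":[0,0,0,0],"gripper":[0,0,0,0]}'
```

```text
time: 12.3
ee_pos: [0.4532, 0.1525, 0.1555]
ee_rot: [-0.0, 1.571, 0.0]
ft_force: [0.3, -0.3, -2.2]
finger_gap: 0.162
time: 12.7
ee_pos: [0.4543, 0.1525, 0.1555]
ee_rot: [-0.0, 1.571, 0.0]
ft_force: [-0.3, -0.8, -2.1]
finger_gap: 0.165
time: 13.1
ee_pos: [0.4554, 0.1525, 0.1555]
ee_rot: [-0.0, 1.571, 0.0]
ft_force: [0.4, -0.3, -1.9]
finger_gap: 0.167
```

```bash
for i in 1 2 3; do python3 -m crank '{"offset":[[0,0,0.5],[0,0,1],[0,0,1]],"spin":[0,0,0],"gripper":[0,0,0]}' | egrep 'pos|force'; done
```

```text
ee_pos: [0.4564, 0.1525, 0.1555]
ft_force: [0.5, 0.9, -1.7]
ee_pos: [0.4575, 0.1525, 0.1555]
ft_force: [-0.8, -0.7, -2.7]
ee_pos: [0.4585, 0.1525, 0.1555]
ft_force: [0.5, 0.2, -1.8]
```

```bash
for i in 1 2 ; do python3 -m crank '{"offset":[[0,0,0.5],[0,0,1],[0,0,1]],"spin":[0,0,0],"gripper":[0,0,0]}' | egrep 'pos|force'; done
```

```text
ee_pos: [0.4591, 0.1525, 0.1555]
ft_force: [-1.1, 0.6, -0.9]
ee_pos: [0.4595, 0.1525, 0.1554]
ft_force: [-2.6, 0.4, -0.8]
```

```bash
for i in 1 2 ; do python3 -m crank '{"offset":[[0,0,0.5],[0,0,1],[0,0,1]],"spin":[0,0,0],"gripper":[0,0,0]}' | egrep 'pos|force'; done
```

```text
ee_pos: [0.4599, 0.1525, 0.1553]
ft_force: [-4.2, 0.7, 1.1]
ee_pos: [0.4601, 0.1525, 0.1552]
ft_force: [-7.5, -0.3, 3.3]
```

```bash
python3 -m crank '{"offset":[[0,0,0.5],[0,0,1],[0,0,1],[0,0,1]],"spin":[0,0,0,0],"gripper":[0,0,0,0]}' | egrep 'pos|force'
python3 -m crank '{"offset":[[0,0,0.3],[0,0,0.5],[0,0,0.5],[0,0,0.5],[0,0,0.5],[0,0,0.5]],"spin":[0,0,0,0,0,0],"gripper":[0,0,0,0,0,0]}' | egrep 'pos|force'
python3 -c "
from rig import get_state as g;s=g();print(s['moment'],s['ft_force'],s['time'])"
```

```text
ee_pos: [0.4604, 0.1525, 0.1552]
ft_force: [-7.8, 0.7, 3.6]
ee_pos: [0.4604, 0.1525, 0.1551]
ft_force: [-9.9, 0.4, 3.0]
[0.13823194 1.63106744 0.11569812] [-9.86894601  0.40565718  2.97250186] 16.2
```

Pressed at about 9–10 N and held for over 0.5 s. Next I relax to bare contact, settle the plate on the branch and look.

```bash
python3 -m crank '{"offset":[[0,0,-1],[0,0,-2],[0,0,-3],[0,0,-4],[0,0,-5],[0,0,-5],[0.5,0,-5],[1,0,-5],[1,0,-5]],"spin":[0,0,0,0,0,0,0,0,0],"gripper":[0,0,0,0,0,0,0,0,0]}'
python3 -c "
from rig import get_state as g;s=g();print(s['moment'],s['ft_force'],s['time'])"
```

```text
time: 17.1
ee_pos: [0.4593, 0.1525, 0.1547]
ee_rot: [-0.0, 1.57, 0.001]
ft_force: [-2.1, -0.0, -0.5]
finger_gap: 0.161
[ 0.01211885  0.39322542 -0.00621879] [-2.07398891 -0.00812153 -0.47867847] 17.1
```

```bash
python3 -m crank '{"offset":[[0.3,0,-0.5],[0.3,0,-0.7],[0.3,0,-0.7],[0.3,0,-0.7],[0.3,0,-0.7],[0.3,0,-0.7],[0.3,0,-0.7],[0.3,0,-0.7],[0.3,0,-0.7]],"spin":[0,0,0,0,0,0,0,0,0],"gripper":[0,0,0.2,0.22,0.25,0.3,0.4,0.45,0.45]}'
python3 -m crank '{"offset":[[-10,0,0],[-25,0,0],[-50,0,0],[-80,0,0],[-110,0,0],[-110,0,-30],[-110,0,-30],[-110,0,-30],[-110,0,-30]],"spin":[0,0,0,0,0,0,0,0,0],"gripper":[0.45,0.45,0.45,0.45,0.45,0.45,0.45,0.45,0.45]}'
python3 - <<'E'
from h import *
import pickle
c=capture('wrist');s=capture('scene');pickle.dump((c,s),open('w6.pkl','wb'))
u,v=proj(c,(.455,.1525,.1)).astype(int);print(u,v,c['T'].round(3))
v0=max(v-75,0)
a=cv2.resize(c['pixels'][v0:v0+150,u-66:u+66],None,fx=3,fy=3,interpolation=cv2.INTER_CUBIC)
x,y=proj(s,(.46,.153,.11)).astype(int);print(v0,u-66,x-44,y-50)
b=cv2.resize(s['pixels'][y-50:y+50,x-44:x+44],None,fx=4.5,fy=4.5,interpolation=cv2.INTER_CUBIC)
save('w6',np.hstack([a,b]))
E
```

```text
time: 18.0
ee_pos: [0.4582, 0.1525, 0.1542]
ee_rot: [-0.0, 1.571, 0.0]
ft_force: [0.1, -0.1, 1.0]
finger_gap: 0.45
time: 18.9
ee_pos: [0.4286, 0.1525, 0.2644]
ee_rot: [-0.0, 1.57, 0.001]
ft_force: [0.3, -0.8, 0.8]
finger_gap: 0.452
280 217 [[-0.    -0.953 -0.304  0.35 ]
 [ 1.    -0.    -0.     0.152]
 [-0.    -0.304  0.953  0.396]
 [ 0.     0.     0.     1.   ]]
142 214 223 164
```

View pics/w6.png

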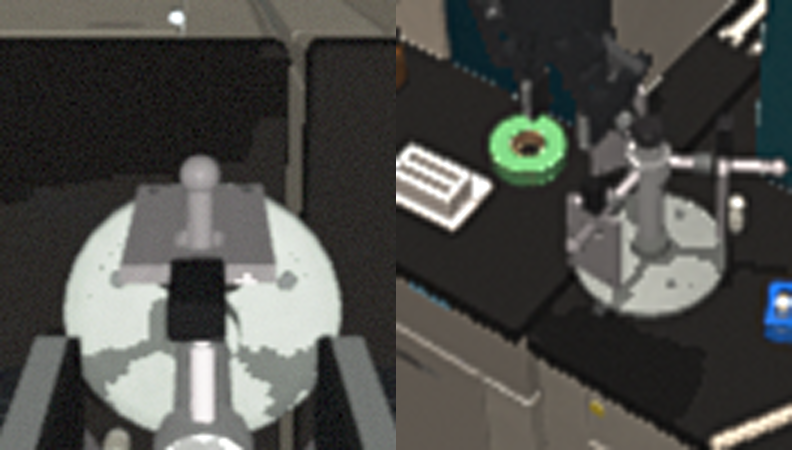

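The plate hangs on the free branch. Its top edge runs from (121,264) to (276,262) and its bottom from (140,184) to (263,184); the black disc is hidden behind it. I'll check the pose numerically.

```bash
python3 - <<'E'
from h import *
import pickle
c,s=pickle.load(open('w6.pkl','rb'))
px=np.array([(121,264),(276,262.5),(140,184),(263,184)],float);px=np.c_[214+(px[:,0]-1)/3,142+(px[:,1]-1)/3]
ob=np.array([(0,-23,80),(0,23,80),(0,-23,0),(0,23,0)],float)/1000
ok,rv,tv=cv2.solvePnP(ob,px,c['mtx'],None)
D=np.diag([1,-1,-1]);T=np.array(c['T']);Rw=T[:3,:3]@D@cv2.Rodrigues(rv)[0];p=T[:3,:3]@D@tv.ravel()+T[:3,3]
print('origin',p,Rw.round(3),'bore',p+Rw@[.003,0,.058])
for b in (0,.003,.006): # predicted pixels if upright, face against stop backed off b
    print(b,[((proj(c,(.4530-b,.1527+y,.057+z))-[214,142])*3+1).round() for y,z in((-.023,.08),(.023,.08),(-.023,0),(.023,0))])
E
```

```text
origin [0.45406664 0.15332791 0.05310228] [[ 1.    -0.012  0.004]
 [ 0.012  1.    -0.014]
 [-0.004  0.014  1.   ]] bore [0.45730657 0.15256762 0.11108439]
0 [array([121., 264.]), array([279., 264.]), array([138., 184.]), array([262., 184.])]
0.003 [array([121., 254.]), array([279., 254.]), array([138., 177.]), array([262., 177.])]
0.006 [array([121., 244.]), array([279., 244.]), array([138., 169.]), array([262., 169.])]
```

The observed corners match an upright plate with its face on the buffer (zero back-off) to within 1 mm. I'm handing in.

```bash
python3 -c "
from rig import *
print(close_job(), get_state()['ft_force'])"
```

```text
the job is handed in; nothing more can be done
the job is handed in; nothing more can be done
```

The lens plate is hanging upright on the free branch, against the springy stop, and I handed the job in at about 19 s of robot time. No verdict was reported.

- **Turning the rack:** I gripped the free branch from above and turned it smoothly through about 48° in 1.4 s. In the wrist picture the branch's ball then hid the pointer, so I estimate it is aligned to within a few degrees.
- **Hanging the plate:** I lifted the plate by its lug, threaded it over the ball with no side load showing, and pressed it on the stop. The wrist force read about 10 N at most in the readings I took. I then eased back, lowered the plate onto the branch and let go.
- **Last checks:**
  - The plate's corners in the wrist picture match an upright plate touching the buffer, with a gap under about 1 mm.
  - It is about 1° from vertical and centred sideways to less than 1 mm.
  - The arm is well clear, and I steered clear of the bystanders but did not re-measure their positions.
- **One disagreement:** A separate position fit from the last picture put the hole about 9 mm below the branch, just outside the allowed 8.5 mm. The same fit put the plate's face about 1 mm further in. I took this as camera error, because a plate hanging on the bar sits about 5 mm below it and the predicted corner pixels for that agreed with the picture to within 3 pixels of the enlarged crop.

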